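# Ring up four wax patterns for investing

## Task

Get the four wax patterns ready for investing: pick out the steel casting ring of the right size for each rubber crucible former and stand it over the wax, fully seated and level inside the former's lip, then let go. The four formers take rings of 28 mm (yellow), 37 mm (green), 55 mm (dark grey) and 64 mm (red) outer diameter; leave the fifth ring, which fits none of them, where it stands. Keep the gripper off the formers and their wax, and do not push the formers about or tip them.

Things in the scene. Friction and masses are not known exactly. Their poses are not given: they have to be found in the camera images.
- ring_28: Casting ring: plain loose steel tube, open at both ends, cream lining, standing upright. Outer diameter 28 mm, height 40 mm, wall with liner 2 mm. Origin at the middle of the tube (20 mm above its lower end); z along the axis; round, so yaw is free. Its former is the yellow one.
- ring_37: Casting ring: plain loose steel tube, open at both ends, cream lining, standing upright. Outer diameter 37 mm, height 43 mm, wall with liner 2 mm. Origin at the middle of the tube (21.5 mm above its lower end); z along the axis; round, so yaw is free. Its former is the green one.
- ring_46: Casting ring: plain loose steel tube, open at both ends, cream lining, standing upright. Outer diameter 46 mm, height 46 mm, wall with liner 2 mm. Origin at the middle of the tube (23 mm above its lower end); z along the axis; round, so yaw is free. It is the middle one of five by size, and no former on the bench is of its size.
- ring_55: Casting ring: plain loose steel tube, open at both ends, cream lining, standing upright. Outer diameter 55 mm, height 50 mm, wall with liner 2 mm. Origin at the middle of the tube (25 mm above its lower end); z along the axis; round, so yaw is free. Its former is the dark grey one.
- ring_64: Casting ring: plain loose steel tube, open at both ends, cream lining, standing upright. Outer diameter 64 mm, height 54 mm, wall with liner 2 mm. Origin at the middle of the tube (27 mm above its lower end); z along the axis; round, so yaw is free. Its former is the red one.
- former_28: Former for the 28 mm ring: loose round yellow rubber dish, 44 mm across, a cone in its middle carrying blue wax (one crown). Origin: centre of underside, z up. Ring seat: flat, 5 mm up; flared lip to 13 mm up, inside 32 mm wide at the seat, 38 at the top. Cone 18 mm wide at the seat; wax ends 40 mm up. Ring fully seated: its middle is 25 mm, its top 45 mm above the origin.
- former_37: Former for the 37 mm ring: loose round green rubber dish, 53 mm across, a cone in its middle carrying blue wax (two crowns side by side). Origin: centre of underside, z up. Ring seat: flat, 5 mm up; flared lip to 13 mm up, inside 41 mm wide at the seat, 47 at the top. Cone 27 mm wide at the seat; wax ends 41 mm up. Ring fully seated: its middle is 26.5 mm, its top 48 mm above the origin.
- former_55: Former for the 55 mm ring: loose round dark grey rubber dish, 71 mm across, a cone in its middle carrying blue wax (a row of three crowns). Origin: centre of underside, z up. Ring seat: flat, 5 mm up; flared lip to 13 mm up, inside 59 mm wide at the seat, 65 at the top. Cone 45 mm wide at the seat; wax ends 45 mm up. Ring fully seated: its middle is 30 mm, its top 55 mm above the origin.
- former_64: Former for the 64 mm ring: loose round red rubber dish, 80 mm across, a cone in its middle carrying blue wax (four crowns in a circle). Origin: centre of underside, z up. Ring seat: flat, 5 mm up; flared lip to 13 mm up, inside 68 mm wide at the seat, 74 at the top. Cone 54 mm wide at the seat; wax ends 47 mm up. Ring fully seated: its middle is 32 mm, its top 59 mm above the origin.

How it is judged:
By the outcome, as a careful person would: the job done as asked, in the order asked, and still so for the second after the job is handed in, with the robot touching nothing.
It also fails if it takes over 96 s, if anything falls off the work surface, if the arm or the gripper's body presses on something with over 40 N, if the wrist force passes 120 N, or if a joint passes its speed limit or range.

## Robot

A 6-joint arm with a two-finger parallel gripper is mounted at the origin on a cart in front of the work surface, level with it; the furniture and walls round the work are solid. World frame = base frame: x ahead of the robot, y to its left, z up, the work surface at z = 0. Lengths are in m, angles in rad, forces in N, time in s.
With the tool pointing down it reaches from about 0.25 to 0.775 m from the base axis. Payload 4 kg.
Tool frame: the origin (TCP) lies on the centre line of the jaws, within the pads' length; the fingertips stand 25 mm ahead of it and the grasp point (between the pads) lies 6 mm ahead of it; z points along the fingers, y is the line along which they close (so a half turn about z gives the same grasp; the last joint's range is limited). The gripper opens to 94 mm and grips with 3 to 60 N. Pads are 16 mm wide; open, the fingers measure 119 mm over their backs; the gripper's body (75 mm by 177 mm) begins 78 mm behind the grasp point.
Start: joints at [-1.413, 0.087, 1.371, -0, 1.684, -0.103], TCP at [0.142, -0.531, 0.231] pointing down, gripper open.
Joint ranges: [-3.1, 3.1], [-0.76, 2.03], [0.27, 2.55], [-1.08, 4.22], [0.17, 2.65], [-2.57, 2.57]. Speed limits (rad/s): [2.79, 2.79, 3.14, 3.14, 3.14, 3.14].

## Interface

Orientations are given as [roll, pitch, yaw] about the fixed x, y, z axes, in that order (R = Rz(yaw) Ry(pitch) Rx(roll)).
In Python, from bench import sensors, optics, ticket gives the robot as it stands.
- The arm moves only by the tool send_rows, never from a script. Its argument "rows" is a list of rows, each a list of 6 numbers: the shift along the world's x, y, z in mm, then the turn, a rotation vector about the world's x, y, z in rad. In form: [[x, y, z, wx, wy, wz], ...]. A call has 1 to 8 rows; each row shifts and turns the commanded pose from where the row before left it; what a row does not reach is not made up. A row lasts 1/12 s, in which the tool goes at most 41.7 mm and 7.16 degrees, less where a joint would pass 70% of its speed; a pose out of reach is approached as far as the arm can. A call is refused whole if a number of a shift passes 41.7 or a number of a turn 0.125, either way. A call with a gripper value outside its range is refused whole. "grip" is the finger opening in mm, from 0 to 94, set as the call begins (left out, the last holds). The fingers move at their own pace and stop on an object; the grip force is fixed at half the most. Time passes only in rows, so rows that do not move let the fingers close. It gives the time, the measured TCP pose, the force, the opening and the grip force at its end, in the units of the state.
- sensors.get_obs(): the state, without advancing time (a new reading comes with each control period).
- optics.snapshot(name): name is "scene" or "side" or "wrist"; returns the picture (400x640x3 uint8, red, green, blue); there is no depth.
- optics.camera_model(name): a dict with "vertical_fov" (degrees; the focal length in pixels is half the picture's height over the tangent of half this angle, whatever the lens; pixels are square), "cx", "cy" (the principal point, pixels), "R" (3x3) and "t" (3): a world point X has camera coordinates R X + t. Camera axes: x right, y down, z forward; pixel columns grow to the right and rows downward; lengths in m; the calibration is good to about 2 mm. A picture is of the moment at which its call begins: read the wrist's pose just before it. camera_model takes no time and is no camera call; for the wrist camera it gives the pose at the moment of the call.
- ticket.close_job(): hands the job in; it is judged then, once.
The state is a dict: "time": time; "joint_positions": joint angles; "qvel": joint speeds; "joint_torque": joint torques, N m; "tool_pos": TCP position; "ee_rot": TCP orientation; "wrist_force": force on the tool from outside, world axes, zero at the start; "wrist_torque": the same for the moment, N m; "width": finger opening in m; "finger_force": force on a finger pad.
Only numpy, scipy, OpenCV 4.12 (cv2) and the standard library are available. Lean on these libraries where they do the work, as an engineer would, in place of code of your own. Each camera call takes 0.05 s, during which the arm holds its last target. There are 200 camera calls.

## Working session

There is one attempt and no reset: what is moved stays moved. The work goes in short steps, Python scripts to look and compute and a tool call to move; the robot and the scene stay as the last step left them, time stands still between calls to the robot, and variables do not carry over. Pictures are saved under pics/ and viewed, at most 14 in all, crops included, and the job is handed in when it is done.

Besides the shell and the picture viewer there is one more tool, called after "Call:" by a JSON object that holds its "api" and its "payload". send_rows: Moves the arm, as the interface text tells. Its arguments: {"type":"object","properties":{"rows":{"type":"array"},"grip":{"type":"number"}},"required":["rows"]}

```bash
mkdir -p pics; ls; python3 - <<'E'
from bench import sensors, optics
import cv2
o=sensors.get_obs(); print({k:o[k] for k in('time','tool_pos','ee_rot','width')})
for n in("scene","side","wrist"):
    m=optics.camera_model(n); print(n,m)
    cv2.imwrite(f"pics/{n}0.png",optics.snapshot(n)[:,:,::-1])
E
```

```text
pics
{'time': 0.0, 'tool_pos': array([ 0.14174186, -0.53091465,  0.22932206]), 'ee_rot': array([-3.13941869e+00, -2.17756791e-04,  2.60777543e-01]), 'width': 0.09400414785384494}
scene {'vertical_fov': 54.11923376650658, 'cx': 322.6638432790411, 'cy': 204.6379489094124, 'R': array([[ 0.59544529, -0.8033369 ,  0.00973276],
       [-0.35115942, -0.2711424 , -0.89619689],
       [ 0.72258699,  0.53021847, -0.44354979]]), 't': array([-0.42146569,  0.20617022,  0.52646928])}
side {'vertical_fov': 51.686027438936826, 'cx': 318.14711675958597, 'cy': 199.24607455224267, 'R': array([[-0.96562082, -0.25946966,  0.01587233],
       [-0.13369593,  0.44333293, -0.88633025],
       [ 0.22293908, -0.85798101, -0.46278155]]), 't': array([0.50450873, 0.16184403, 0.6581976 ])}
wrist {'vertical_fov': 60.126716833969624, 'cx': 329.7084391945359, 'cy': 200.10264595673257, 'R': array([[ 0.25787933, -0.96617628, -0.00128766],
       [-0.93073235, -0.24877632,  0.26804409],
       [-0.25929818, -0.06792456, -0.96340579]]), 't': array([-0.54929855, -0.02857389,  0.39097841])}
```

View pics/scene0.png

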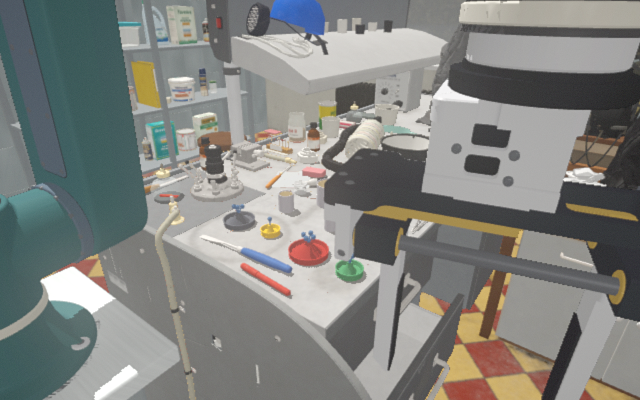

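View pics/side0.png

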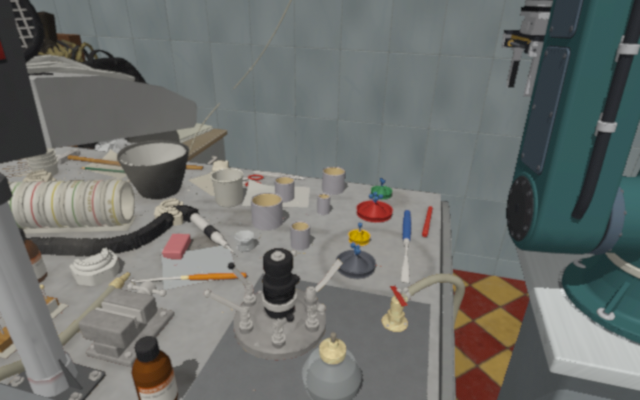

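View pics/wrist0.png

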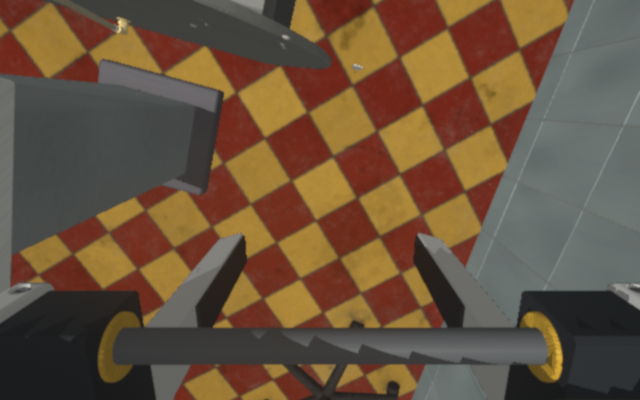

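Side view: rings near (267,210), (285,188), (323,204), (334,180) and (300,235). Formers: red (374,210), green (381,190), yellow (360,236), grey (356,262). The wrist is over the floor. I'll zoom in on the side view.

```bash
cat > h.py <<'E'
import numpy as np, cv2
from bench import sensors, optics
def ray(m,u,v):
    f=200/np.tan(np.radians(m["vertical_fov"])/2)
    R=np.array(m["R"]);t=np.array(m["t"])
    d=R.T@np.array([(u-m["cx"])/f,(v-m["cy"])/f,1]); return -R.T@t,d
def onz(m,u,v,z):
    c,d=ray(m,u,v); return (c+d*(z-c[2])/d[2])[:2]
def proj(m,X):
    f=200/np.tan(np.radians(m["vertical_fov"])/2)
    p=np.array(m["R"])@X+m["t"]; return p[:2]/p[2]*f+[m["cx"],m["cy"]]
E
python3 - <<'E'
from h import *
im=cv2.imread("pics/side0.png")[150:290,190:450]
cv2.imwrite("pics/side0c.png",cv2.resize(im,None,fx=3,fy=3,interpolation=cv2.INTER_CUBIC))
m=optics.camera_model("side")
for n,u,v,z in[("A",267,227,0),("B",285,199,0),("C",323,213,0),("D",334,191,0),("E",300,247,0),("red",375,213,.005),("green",382,193,.005),("yel",360,239,.005),("grey",356,266,.005)]:
    print(n,onz(m,u,v,z).round(3))
E
```

```text
A [ 0.642 -0.044]
B [ 0.647 -0.171]
C [ 0.547 -0.133]
D [ 0.549 -0.244]
E [0.556 0.006]
red [ 0.438 -0.156]
green [ 0.436 -0.257]
yel [ 0.451 -0.046]
grey [0.443 0.041]
```

View pics/side0c.png

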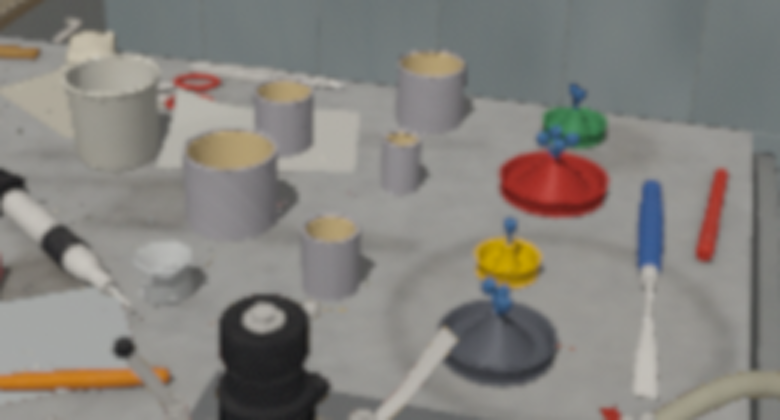

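Call:
{"api": "send_rows", "payload": {"rows": [[24,30,5,0,0,-0.03],[24,30,5,0,0,-0.03],[24,30,5,0,0,-0.03],[24,30,5,0,0,-0.03],[24,30,5,0,0,-0.03],[24,30,5,0,0,-0.03],[24,30,5,0,0,-0.03],[24,30,5,0,0,-0.03]]}}

```text
time: 0.82
tool_pos: [0.3344, -0.2897, 0.2705]
ee_rot: [-3.142, 0.0, 0.019]
wrist_force: [0.6, 0.1, 0.0]
width: 0.094
finger_force: 0.0
```

Call:
{"api": "send_rows", "payload": {"rows": [[24,30,5,0,0,-0.02],[24,30,5,0,0,0],[24,30,0,0,0,0],[24,30,0,0,0,0],[24,30,0,0,0,0],[24,30,0,0,0,0],[0,0,0,0,0,0],[0,0,0,0,0,0]]}}

```text
time: 1.48
tool_pos: [0.4783, -0.1099, 0.2797]
ee_rot: [-3.141, 0.002, 0.005]
wrist_force: [-0.3, 0.5, 0.1]
width: 0.0941
finger_force: 0.0
```

```bash
python3 - <<'E'
from h import *
o=sensors.get_obs(); print(o['time'],o['tool_pos'],o['ee_rot'])
import pickle
m=optics.camera_model("wrist"); im=optics.snapshot("wrist"); pickle.dump((m,im),open("w1.pkl","wb"))
cv2.imwrite("pics/w1.png",im[:,:,::-1])
E
```

```text
1.4833 [ 0.47825759 -0.10985579  0.27973859] [-3.14142515e+00  1.76826237e-03  4.92929128e-03]
```

View pics/w1.png

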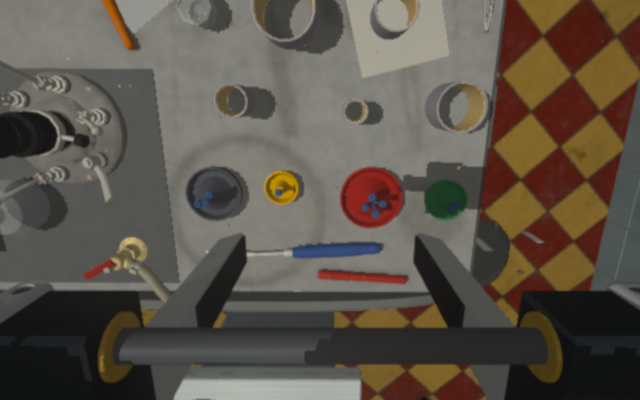

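Wrist view: formers are grey (215,193), yellow (282,188), red (372,196) and green (446,200). Rings are 37 (232,100), 28 (357,110), 55 (464,107), 64 (284,12) and 46 (395,14). Next I'll look at the pixel-level structure.

```bash
python3 - <<'E'
from h import *
import pickle
m,im=pickle.load(open("w1.pkl","rb"))
b=np.ascontiguousarray(im[:,:,::-1])
def crop(u,v):
    c=b[v-40:v+40,u-40:u+40]; return cv2.resize(c,(260,260),interpolation=cv2.INTER_NEAREST)
g=np.vstack([np.hstack([crop(357,110),crop(232,100),crop(460,107)]),np.hstack([crop(215,193),crop(372,196),crop(446,200)])])
cv2.imwrite("pics/m1.png",g)
hsv=cv2.cvtColor(b,cv2.COLOR_BGR2HSV)
for n,lo,hi,(u,v) in [("yel",(22,150,60),(33,255,255),(282,188)),("grn",(50,120,30),(80,255,255),(446,200)),("red",(0,170,50),(8,255,255),(372,196))]:
    k=cv2.inRange(hsv,lo,hi); 
    cs,_=cv2.findContours(k,cv2.RETR_EXTERNAL,cv2.CHAIN_APPROX_NONE)
    c=[c for c in cs if abs(np.array(cv2.minEnclosingCircle(c)[0])-(u,v)).max()<15 and len(c)>20]
    c=max(c,key=cv2.contourArea); h=cv2.convexHull(c)[:,0]+0.0
    P=np.array([onz(m,x,y,.013) for x,y in h])
    (cx,cy),(d1,d2),a=cv2.fitEllipse((P*1000).astype(np.float32)); print(n,round(cx,1),round(cy,1),round(d1,1),round(d2,1))
E
```

```text
yel 454.4 -49.8 41.1 41.6
grn 438.9 -257.2 47.4 51.4
red 441.3 -162.4 76.0 77.3
```

View pics/m1.png

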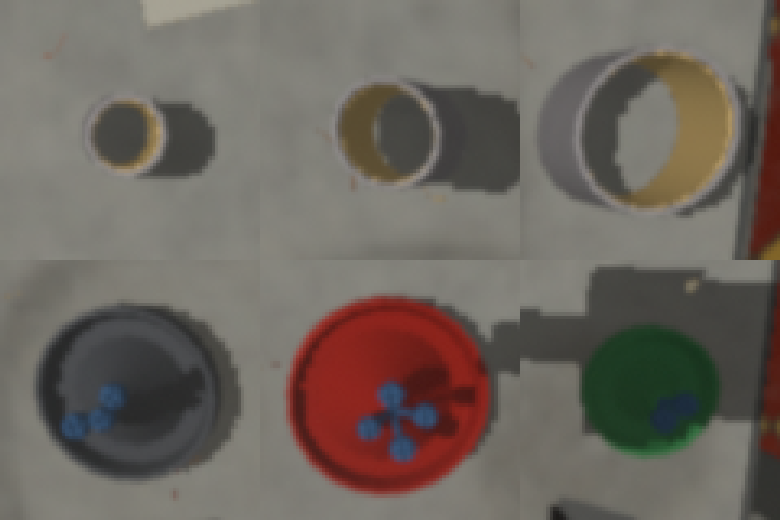

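```bash
cat >> h.py <<'E'
def circ(P):
    P=np.asarray(P); 
    for _ in range(4):
        A=np.c_[2*P,np.ones(len(P))]; s=np.linalg.lstsq(A,(P**2).sum(1),rcond=None)[0]
        r=np.sqrt(s[2]+s[0]**2+s[1]**2); e=np.hypot(*(P-s[:2]).T)-r
        k=abs(e)<max(1.5*abs(e).mean(),.3); P=P[k]
    return s[:2],2*r,len(P),abs(e).mean()
def rim(m,im,x,y,z,D):
    """bright rim pixels near (x,y) mm, top plane z mm, rough D; circle through mid wall (D-2)"""
    u,v=proj(m,np.array([x,y,z])/1000); w=int(D/2*1.25+8)
    u0,v0=max(int(u)-w,0),max(int(v)-w,0)
    c=im[v0:int(v)+w,u0:int(u)+w].astype(int)
    pink=c.min(2)+ (c[:,:,2]-c[:,:,1])*2   # bright, blue not below green
    vs,us=np.nonzero(pink>np.percentile(pink,80))
    P=np.array([onz(m,a+u0,b+v0,z/1000)*1000 for a,b in zip(us,vs)])
    d=np.hypot(*(P-[x,y]).T); P=P[abs(d-(D-2)/2)<6]
    return circ(P)
def former(m,im,name,x,y,z=13):
    rg={"yel":((22,130,40),(33,255,255)),"grn":((45,90,20),(85,255,255)),"red":((0,150,40),(9,255,255)),"gry":((90,20,20),(130,140,95))}[name]
    hsv=cv2.cvtColor(np.ascontiguousarray(im[:,:,::-1]),cv2.COLOR_BGR2HSV)
    k=cv2.inRange(hsv,*rg)
    if name=="gry": k=cv2.morphologyEx(k,cv2.MORPH_OPEN,np.ones((3,3)))
    p=proj(m,np.array([x,y,z])/1000)
    cs,_=cv2.findContours(k,cv2.RETR_EXTERNAL,cv2.CHAIN_APPROX_NONE)
    cs=[c for c in cs if len(c)>20 and np.hypot(*(np.array(cv2.minEnclosingCircle(c)[0])-p))<25]
    c=max(cs,key=cv2.contourArea)
    P=np.array([onz(m,a,b,z/1000)*1000 for a,b in cv2.convexHull(c)[:,0]])
    return circ(P)
E
python3 - <<'E'
from h import *
import pickle
m,im=pickle.load(open("w1.pkl","rb"))
for D,h,u,v in((28,40,357,110),(37,43,232,100),(55,50,464,107)):
    x,y=onz(m,u,v,h/1000)*1000
    for _ in range(3):
        r=rim(m,im,x,y,h,D); x,y=r[0]
    print(D,r)
for n,p in dict(yel=(454,-50),grn=(439,-257),red=(441,-162),gry=(443,36)).items(): 
    try: print(n,former(m,im,n,*p))
    except Exception as e: print(n,e)
b=np.ascontiguousarray(im[:,:,::-1]);h=cv2.cvtColor(b,cv2.COLOR_BGR2HSV)
print(h[193,175:255:4].tolist())
E
```

```text
28 (array([ 547.77318119, -135.5880778 ]), np.float64(29.301435148344616), 57, np.float64(0.5411741523544282))
37 (array([558.00651936,  -1.03044641]), np.float64(35.88578776455912), 99, np.float64(0.42712227468922287))
55 (array([ 553.00304312, -251.29930862]), np.float64(53.49704876155779), 125, np.float64(0.30405296306442037))
yel (array([454.33205767, -49.81868061]), np.float64(41.302642274674014), 18, np.float64(0.12016036640347849))
grn (array([ 438.64606604, -256.61233311]), np.float64(52.54318400571384), 9, np.float64(0.12326485664571665))
red (array([ 441.10178956, -162.47147134]), np.float64(77.30619342989436), 21, np.float64(0.08053290510920265))
gry (array([441.19385561,  41.51664322]), np.float64(18.530106544014263), 4, np.float64(0.10993902353942131))
[[23, 18, 112], [27, 19, 121], [22, 23, 123], [105, 9, 57], [75, 12, 44], [105, 13, 77], [113, 14, 74], [105, 14, 73], [106, 126, 111], [105, 120, 87], [105, 10, 50], [120, 5, 47], [0, 0, 44], [90, 6, 43], [0, 0, 44], [90, 5, 54], [110, 11, 72], [30, 19, 67], [25, 21, 74], [25, 22, 130]]
```

Sizes are confirmed as 28, 37 and 55. I'll hover over each former in turn with the same geometry and measure.

Call:
{"api": "send_rows", "payload": {"rows": [[-7,30,-18,0,0,0],[-7,30,-18,0,0,0],[-7,30,-18,0,0,0],[-7,30,-18,0,0,0],[-7,28,-18,0,0,0],[0,0,0,0,0,0],[0,0,0,0,0,0]]}}

```text
time: 2.12
tool_pos: [0.4415, 0.036, 0.1895]
ee_rot: [3.141, 0.002, 0.001]
wrist_force: [-0.0, -0.1, -0.3]
width: 0.0941
finger_force: 0.0
```

```bash
cat > look.py <<'E'
from h import *
import pickle,sys
m=optics.camera_model("wrist"); im=optics.snapshot("wrist"); pickle.dump((m,im),open(sys.argv[1]+".pkl","wb"))
cv2.imwrite(f"pics/{sys.argv[1]}.png",im[:,:,::-1]); o=sensors.get_obs(); print(o['time'],o['tool_pos'].round(4),o['ee_rot'].round(3))
E
python3 look.py g
```

```text
2.1667 [0.4426 0.0353 0.1907] [ 3.14 -0.   -0.  ]
```

View pics/g.png

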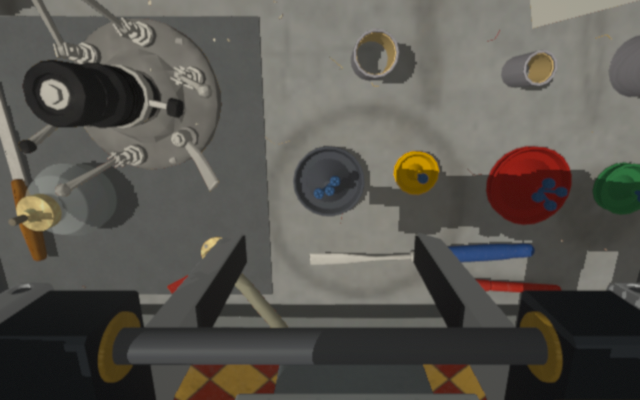

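Call:
{"api": "send_rows", "payload": {"rows": [[4,-30,0,0,0,0],[4,-30,0,0,0,0],[3,-28,0,0,0,0],[0,0,0,0,0,0],[0,0,0,0,0,0]]}}

```text
time: 2.58
tool_pos: [0.4544, -0.0544, 0.1917]
ee_rot: [3.141, -0.002, -0.005]
wrist_force: [-0.5, 1.1, 0.1]
width: 0.0942
finger_force: 0.0
```

```bash
python3 look.py y
```

```text
2.6333 [ 0.4542 -0.0532  0.1915] [ 3.141e+00 -2.000e-03 -3.000e-03]
```

Call:
{"api": "send_rows", "payload": {"rows": [[-3,-37,0,0,0,0],[-5,-37,0,0,0,0],[-5,-38,0,0,0,0],[0,0,0,0,0,0],[0,0,0,0,0,0]]}}

```text
time: 3.05
tool_pos: [0.4407, -0.1645, 0.1909]
ee_rot: [-3.141, -0.001, -0.002]
wrist_force: [1.0, 0.3, -0.4]
width: 0.0939
finger_force: 0.0
```

```bash
python3 look.py r
```

```text
3.1 [ 0.4409 -0.1634  0.1909] [-3.141e+00 -1.000e-03 -0.000e+00]
```

Call:
{"api": "send_rows", "payload": {"rows": [[-1,-32,0,0,0,0],[-1,-32,0,0,0,0],[0,-31,0,0,0,0],[0,0,0,0,0,0],[0,0,0,0,0,0]]}}

```text
time: 3.52
tool_pos: [0.4393, -0.2576, 0.1904]
ee_rot: [-3.141, 0.0, 0.001]
wrist_force: [-0.2, 0.2, -0.9]
width: 0.0939
finger_force: 0.0
```

```bash
python3 look.py n; python3 - <<'E'
from h import *
import pickle
for f,n,p in (("g","gry",(443,38)),("y","yel",(454,-50)),("r","red",(441,-162)),("n","grn",(439,-257))):
    m,im=pickle.load(open(f+".pkl","rb"))
    try: print(n,former(m,im,n,*p), proj(m,np.array([*p,13])/1000).round())
    except Exception as e: print(n,e)
E
```

```text
3.5667 [ 0.4393 -0.2569  0.1905] [-3.14e+00 -0.00e+00  2.00e-03]
gry (array([437.26576583,  39.72808381]), np.float64(11.198483182879803), 4, np.float64(0.15435469107399613)) [327. 184.]
yel (array([454.14078715, -49.25209154]), np.float64(41.702136839349855), 21, np.float64(0.09696239831245601)) [325. 186.]
red (array([ 440.74876652, -162.55197564]), np.float64(77.62778096733867), 34, np.float64(0.10549689120284189)) [327. 185.]
grn (array([ 438.12370963, -258.47908865]), np.float64(50.94587168420728), 28, np.float64(0.12217846511094647)) [329. 186.]
```

The grey former sits at (331,181) with the wax towards the camera. Next I'll fit it, and move over ring 28.

```bash
python3 - <<'E'
from h import *
import pickle
m,im=pickle.load(open("g.pkl","rb"))
a=im.astype(int); b=cv2.GaussianBlur(im,(0,0),.8).astype(int)
k=(((b[:,:,2]-b[:,:,0]>=-3)&(b.max(2)<90))|(b[:,:,2]-b[:,:,0]>25)).astype(np.uint8)*255
k=cv2.morphologyEx(k,cv2.MORPH_OPEN,np.ones((3,3)))
k[:, :285]=0;k[240:]=0;k[:,385:]=0;k[:130]=0
cs,_=cv2.findContours(k,cv2.RETR_EXTERNAL,cv2.CHAIN_APPROX_NONE); c=max(cs,key=cv2.contourArea)
print(cv2.boundingRect(c))
P=np.array([onz(m,u,v,.013)*1000 for u,v in c[:,0]]); print(circ(P)); P=np.array([onz(m,u,v,.013)*1000 for u,v in cv2.convexHull(c)[:,0]]); print(circ(P))
E
```

```text
(294, 146, 71, 70)
(array([445.20533479,  35.95954866]), np.float64(68.73815322864505), 100, np.float64(0.1444426585651092))
(array([445.3543847 ,  35.84908747]), np.float64(69.62267391856636), 22, np.float64(0.16184568117275658))
```

Call:
{"api": "send_rows", "payload": {"rows": [[27,30,0,0,0,0],[27,30,0,0,0,0],[27,30,0,0,0,0],[27,31,0,0,0,0],[0,0,0,0,0,0],[0,0,0,0,0,0]]}}

```text
time: 4.07
tool_pos: [0.5476, -0.1333, 0.1905]
ee_rot: [-3.141, 0.0, 0.008]
wrist_force: [0.2, -0.4, 0.9]
width: 0.094
finger_force: 0.0
```

```bash
python3 look.py a28; python3 - <<'E'
from h import *
import pickle
m,im=pickle.load(open("a28.pkl","rb"))
for D,h,x,y in((28,40,548,-136),(64,54,642,-50),(37,43,558,-1),(55,50,553,-251),(46,46,650,-175)):
    for _ in range(4):
        r=rim(m,im,x,y,h,D); x,y=r[0]
    print(D,r)
E
```

```text
4.1167 [ 0.5468 -0.1349  0.1905] [-3.142e+00  1.000e-03  5.000e-03]
28 (array([ 547.94793337, -136.10442172]), np.float64(28.654740135898113), 85, np.float64(0.6049038703566629))
64 (array([641.55764855, -47.16449865]), np.float64(62.93655075726688), 234, np.float64(1.3772471677804352))
37 (array([557.84087174,  -1.03733063]), np.float64(35.89999542475571), 116, np.float64(0.29810074024111727))
55 (array([ 552.30693237, -250.97580462]), np.float64(54.170555417000806), 111, np.float64(0.4167021226282583))
46 (array([ 649.92568846, -176.90749475]), np.float64(44.183269971686045), 121, np.float64(0.1816327163235316))
```

Call:
{"api": "send_rows", "payload": {"rows": [[1,-1,-30,0,0,0],[0,0,-30,0,0,0],[0,0,-30,0,0,0],[0,0,-30,0,0,0],[0,0,-20,0,0,0],[0,0,-9,0,0,0],[0,0,0,0,0,0],[0,0,0,0,0,0]], "grip": 50}}

```text
time: 4.78
tool_pos: [0.5477, -0.1389, 0.0423]
ee_rot: [3.141, -0.001, 0.0]
wrist_force: [0.2, 0.4, 0.3]
width: 0.05
finger_force: 0.0
```

Call:
{"api": "send_rows", "payload": {"rows": [[0,0,0,0,0,0],[0,0,0,0,0,0],[0,0,0,0,0,0],[0,0,0,0,0,0],[0,0,0,0,0,0],[0,0,0,0,0,0]], "grip": 20}}

```text
time: 5.28
tool_pos: [0.5487, -0.1386, 0.043]
ee_rot: [3.141, -0.002, 0.001]
wrist_force: [-0.7, -0.1, 4.8]
width: 0.0271
finger_force: 30.0
```

Call:
{"api": "send_rows", "payload": {"rows": [[0,0,25,0,0,0],[0,0,30,0,0,0],[0,0,30,0,0,0],[0,0,15,0,0,0],[0,0,0,0,0,0],[0,0,0,0,0,0]]}}

```text
time: 5.78
tool_pos: [0.548, -0.1385, 0.1417]
ee_rot: [3.141, -0.001, 0.001]
wrist_force: [0.4, -0.0, -1.1]
width: 0.0267
finger_force: 30.0
```

```bash
python3 look.py b28; python3 - <<'E'
from h import *
import pickle
m,im=pickle.load(open("b28.pkl","rb")); o=sensors.get_obs(); p=o['tool_pos']*1000; print(p)
x,y=p[:2]
for _ in range(4):
    r=rim(m,im,x,y,p[2]-1,28); x,y=r[0]
print(r, r[0]-p[:2])
E
```

```text
5.8333 [ 0.5471 -0.1382  0.14  ] [-3.141e+00  2.000e-03  1.000e-03]
[ 547.123627   -138.18395146  140.04797365]
(array([ 545.63818885, -136.46860372]), np.float64(25.012774260574567), 167, np.float64(0.6267487293070513)) [-1.48543815  1.71534774]
```

View pics/b28.png

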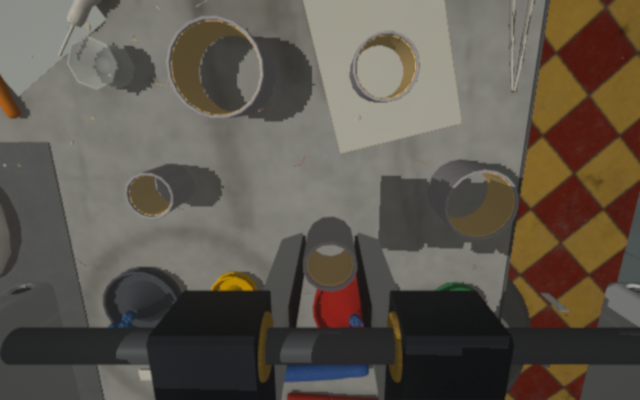

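```bash
python3 - <<'E'
from h import *
import pickle
m,im=pickle.load(open("b28.pkl","rb"))
p=np.array([547.1,-138.2,140.0])
for z in(139,120): print(proj(m,np.array([p[0],p[1],z])/1000), proj(m,np.array([p[0],p[1]-14,z])/1000))
for v in(262,266,270): print(v,[f"{a}:"+"/".join(map(str,im[v,a])) for a in list(range(298,312))+list(range(350,364))])
print([f"{a}:"+"/".join(map(str,im[a,331])) for a in range(236,292,2)])
E
```

```text
[328.61819352 266.94077004] [356.71509682 266.94556104]
[328.67681474 251.31150373] [354.07283154 251.31757941]
262 ['298:37/35/33', '299:30/29/27', '300:30/28/26', '301:31/30/28', '302:44/42/42', '303:65/63/62', '304:75/72/71', '305:76/72/72', '306:79/74/68', '307:90/79/60', '308:92/79/53', '309:89/76/51', '310:88/75/50', '311:88/75/51', '350:87/74/50', '351:89/76/52', '352:89/77/58', '353:82/75/67', '354:76/73/71', '355:73/71/70', '356:64/62/61', '357:44/43/41', '358:31/29/28', '359:28/25/24', '360:28/26/24', '361:30/29/28', '362:45/43/42', '363:66/66/63']
266 ['298:31/30/27', '299:30/29/27', '300:30/28/26', '301:30/29/26', '302:42/40/40', '303:66/63/62', '304:75/73/72', '305:77/74/72', '306:81/75/67', '307:92/80/59', '308:92/79/54', '309:89/76/51', '310:88/75/51', '311:87/74/50', '350:87/74/50', '351:89/76/50', '352:91/78/54', '353:84/75/61', '354:77/73/68', '355:75/73/71', '356:70/67/67', '357:53/50/49', '358:35/32/31', '359:27/25/24', '360:27/26/24', '361:27/26/24', '362:30/29/28', '363:46/45/44']
270 ['298:29/27/26', '299:29/28/26', '300:29/27/26', '301:30/28/26', '302:42/39/39', '303:66/64/63', '304:76/73/73', '305:77/75/74', '306:78/73/68', '307:87/78/62', '308:93/80/56', '309:90/77/51', '310:88/75/51', '311:88/75/50', '350:90/76/51', '351:91/78/54', '352:82/74/61', '353:74/70/66', '354:75/72/71', '355:75/72/71', '356:67/64/64', '357:47/45/44', '358:31/29/28', '359:27/24/23', '360:27/25/25', '361:27/25/24', '362:27/25/25', '363:33/31/30']
['236:69/67/67', '238:69/67/68', '240:69/67/67', '242:77/75/74', '244:90/88/85', '246:121/120/113', '248:124/123/117', '250:125/124/117', '252:126/124/118', '254:123/122/115', '256:96/90/79', '258:90/77/51', '260:90/76/50', '262:90/76/51', '264:90/77/52', '266:90/76/50', '268:90/76/51', '270:90/76/51', '272:90/76/50', '274:90/76/50', '276:90/76/50', '278:90/76/49', '280:90/76/49', '282:90/76/49', '284:94/80/54', '286:84/76/62', '288:74/71/70', '290:82/72/71']
```

Ring 28 is held at (330,262), centred within about 0.5 mm of the TCP in the camera frame. Next I'll go over the yellow former and check from there.

Call:
{"api": "send_rows", "payload": {"rows": [[-24,22,0,0,0,0],[-24,22,0,0,0,0],[-24,22,0,0,0,0],[-22,22,0,0,0,0],[0,0,0,0,0,0],[0,0,0,0,0,0],[0,0,0,0,0,0],[0,0,0,0,0,0]]}}

```text
time: 6.5
tool_pos: [0.454, -0.0509, 0.1406]
ee_rot: [3.142, 0.001, 0.0]
wrist_force: [0.4, -0.5, -0.3]
width: 0.0273
finger_force: 30.0
```

```bash
python3 look.py c28; python3 - <<'E'
from h import *
import pickle
m,im=pickle.load(open("c28.pkl","rb"));print(former(m,im,"yel",454,-50))
E
```

```text
6.55 [ 0.4542 -0.0511  0.1408] [ 3.142e+00  1.000e-03 -0.000e+00]
(array([454.15514464, -48.91977777]), np.float64(41.855769106501945), 15, np.float64(0.15799459169292618))
```

View pics/c28.png

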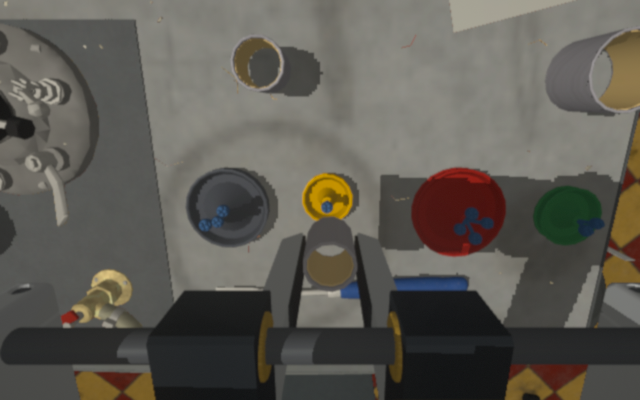

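Over yellow, the former is at (328,198). A shift of +2 mm in y is needed.

Call:
{"api": "send_rows", "payload": {"rows": [[0,2,-15,0,0,0],[0,0,-25,0,0,0],[0,0,-22,0,0,0],[0,0,-12,0,0,0],[0,0,-6,0,0,0],[0,0,0,0,0,0],[0,0,0,0,0,0]]}}

```text
time: 7.13
tool_pos: [0.4544, -0.0489, 0.0617]
ee_rot: [3.141, -0.0, 0.0]
wrist_force: [-0.4, -0.5, 0.2]
width: 0.0268
finger_force: 30.0
```

Call:
{"api": "send_rows", "payload": {"rows": [[0,0,-4,0,0,0],[0,0,-3,0,0,0],[0,0,-2,0,0,0],[0,0,0,0,0,0],[0,0,0,0,0,0],[0,0,0,0,0,0]]}}

```text
time: 7.63
tool_pos: [0.454, -0.0484, 0.0527]
ee_rot: [3.141, -0.0, 0.001]
wrist_force: [-1.0, 0.7, -0.9]
width: 0.027
finger_force: 30.0
```

Call:
{"api": "send_rows", "payload": {"rows": [[0,0,-1.5,0,0,0],[0,0,-1.5,0,0,0],[0,0,-1,0,0,0],[0,0,0,0,0,0],[0,0,0,0,0,0],[0,0,0,0,0,0]]}}

```text
time: 8.13
tool_pos: [0.4538, -0.0484, 0.0485]
ee_rot: [3.142, -0.0, 0.001]
wrist_force: [0.7, 0.3, -0.9]
width: 0.0271
finger_force: 30.0
```

```bash
python3 -c "
from bench import sensors
o=sensors.get_obs();print(o['tool_pos'],o['wrist_force'],o['wrist_torque'])"
```

```text
[ 0.45382885 -0.0484027   0.04851131] [ 0.7403094   0.33066967 -0.87029879] [ 0.02691183 -0.00393492 -0.00746611]
```

Call:
{"api": "send_rows", "payload": {"rows": [[0,0,-0.5,0,0,0],[0,0,-0.5,0,0,0],[0,0,-0.3,0,0,0],[0,0,0,0,0,0],[0,0,0,0,0,0],[0,0,0,0,0,0]]}}

```text
time: 8.63
tool_pos: [0.454, -0.0485, 0.0479]
ee_rot: [3.141, -0.001, 0.001]
wrist_force: [-1.9, 0.2, 5.5]
width: 0.0272
finger_force: 30.0
```

Contact at 5.5 N, so it's seated. I'll open it slightly and lift.

Call:
{"api": "send_rows", "payload": {"rows": [[0,0,0,0,0,0],[0,0,0,0,0,0],[0,0,0,0,0,0],[0,0,0,0,0,0],[0,0,20,0,0,0],[0,0,30,0,0,0],[0,0,35,0,0,0],[0,0,35,0,0,0]], "grip": 44}}

```text
time: 9.3
tool_pos: [0.453, -0.0483, 0.1675]
ee_rot: [-3.141, 0.002, 0.001]
wrist_force: [0.6, 0.3, 0.4]
width: 0.0439
finger_force: 0.0
```

Call:
{"api": "send_rows", "payload": {"rows": [[26,12,5,0,0,0],[26,12,5,0,0,0],[26,12,5,0,0,0],[25,12,5,0,0,0],[0,0,0,0,0,0],[0,0,0,0,0,0],[0,0,0,0,0,0]], "grip": 60}}

```text
time: 9.88
tool_pos: [0.5562, -0.0005, 0.1864]
ee_rot: [3.141, 0.002, 0.001]
wrist_force: [0.0, -0.1, 0.0]
width: 0.0601
finger_force: 0.0
```

```bash
python3 look.py a37; python3 - <<'E'
from h import *
import pickle
m,im=pickle.load(open("a37.pkl","rb"))
for D,h,x,y in((37,43,558,-1),(28,45,454,-49)):
    for _ in range(4):
        r=rim(m,im,x,y,h,D); x,y=r[0]
    print(D,r)
print(former(m,im,"yel",454,-49))
E
```

```text
9.9333 [ 0.5559 -0.0007  0.1866] [3.141e+00 2.000e-03 0.000e+00]
37 (array([557.24033576,  -0.73783411]), np.float64(36.25235850565304), 124, np.float64(0.41695014474488007))
28 (array([452.11372628, -48.2325944 ]), np.float64(27.3525720919421), 88, np.float64(0.37680101197174404))
(array([457.5156454 , -45.93385643]), np.float64(38.69411310499796), 7, np.float64(0.6326156809222567))
```

View pics/a37.png

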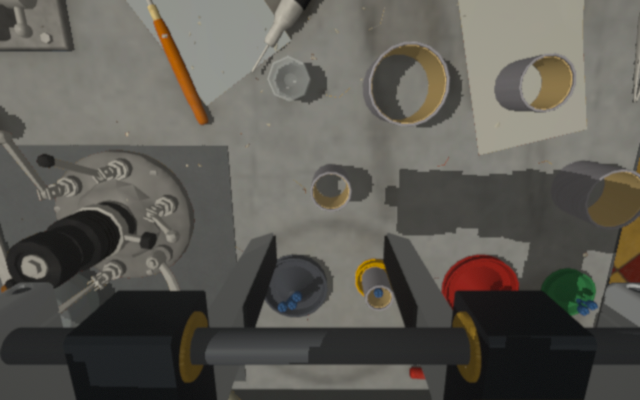

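Ring 28 stands in the yellow former at (376,290). Ring 37 is at (332,187), straight below.

Call:
{"api": "send_rows", "payload": {"rows": [[1.5,0,-30,0,0,0],[0,0,-30,0,0,0],[0,0,-30,0,0,0],[0,0,-30,0,0,0],[0,0,-17,0,0,0],[0,0,-7,0,0,0],[0,0,0,0,0,0],[0,0,0,0,0,0]]}}

```text
time: 10.6
tool_pos: [0.5584, -0.0008, 0.0441]
ee_rot: [3.141, -0.001, 0.0]
wrist_force: [-0.7, -0.3, -0.4]
width: 0.0601
finger_force: 0.0
```

Call:
{"api": "send_rows", "payload": {"rows": [[0,0,0,0,0,0],[0,0,0,0,0,0],[0,0,0,0,0,0],[0,0,0,0,0,0],[0,0,0,0,0,0],[0,0,0,0,0,0]], "grip": 28}}

```text
time: 11.1
tool_pos: [0.5592, -0.0006, 0.0445]
ee_rot: [3.141, -0.002, 0.001]
wrist_force: [-0.3, -1.3, 4.0]
width: 0.0366
finger_force: 30.0
```

Call:
{"api": "send_rows", "payload": {"rows": [[0,0,25,0,0,0],[0,0,30,0,0,0],[0,0,30,0,0,0],[0,0,15,0,0,0],[-16,-35,0,0,0,0],[-16,-35,0,0,0,0],[-16,-35,0,0,0,0],[-16,-35,0,0,0,0]]}}

```text
time: 11.77
tool_pos: [0.4932, -0.1412, 0.1428]
ee_rot: [-3.141, 0.001, 0.002]
wrist_force: [1.5, -0.5, -1.2]
width: 0.0368
finger_force: 30.0
```

Call:
{"api": "send_rows", "payload": {"rows": [[-16,-35,0,0,0,0],[-16,-35,0,0,0,0],[-23,-48,0,0,0,0]]}}

```text
refused, shift out of range in row 3
```

Call:
{"api": "send_rows", "payload": {"rows": [[-14,-30,0,0,0,0],[-14,-30,0,0,0,0],[-14,-30,0,0,0,0],[-13,-28,0,0,0,0],[0,0,0,0,0,0],[0,0,0,0,0,0],[0,0,0,0,0,0],[0,0,0,0,0,0]]}}

```text
time: 12.43
tool_pos: [0.4396, -0.2573, 0.1429]
ee_rot: [-3.141, 0.0, 0.002]
wrist_force: [0.4, -0.0, -0.7]
width: 0.0369
finger_force: 30.0
```

```bash
python3 look.py c37; cat > hand.py <<'E'
from h import *
import pickle,sys
f,D,up,x,y,n=sys.argv[1],*map(float,sys.argv[2:6]),sys.argv[6]   # up: ring top above TCP mm
m,im=pickle.load(open(f+".pkl","rb")); p=sensors.get_obs()['tool_pos']*1000
if n!="gry": print("former",former(m,im,n,x,y))
zt=p[2]+up; u,v=proj(m,np.array([p[0],p[1],zt])/1000)
print("tcp at rim plane -> px",u,v)
e=[proj(m,np.array([p[0]+a,p[1]+b,zt])/1000).round(1) for a,b in((D/2,0),(-D/2,0),(0,D/2),(0,-D/2))]; print("expected edges +x,-x,+y,-y",e)
g=cv2.cvtColor(im,cv2.COLOR_RGB2GRAY)
for q in e[:2]:
    a=int(q[1]); print("col",int(u),a-8,[f"{'/'.join(map(str,im[i,int(u)]))}" for i in range(a-8,a+9)])
for q in e[2:]:
    a=int(q[0]); print("row",int(v),a-7,g[int(v),a-7:a+8])
E
python3 hand.py c37 37 -1 438.3 -258 grn
```

```text
12.4833 [ 0.4398 -0.2572  0.143 ] [-3.141e+00  0.000e+00  3.000e-03]
former (array([ 438.44498546, -258.34680276]), np.float64(51.04411367386602), 19, np.float64(0.1510984338274725))
tcp at rim plane -> px 329.051837831366 266.6917294037253
expected edges +x,-x,+y,-y [array([329.1, 231.4]), array([329., 300.]), array([291.5, 266.6]), array([366.6, 266.8])]
col 329 223 ['77/75/74', '78/76/75', '77/76/74', '78/76/75', '78/76/75', '78/76/75', '78/76/75', '78/76/75', '78/76/75', '78/76/74', '80/78/77', '84/82/81', '88/86/85', '91/89/87', '104/101/97', '120/118/110', '127/125/116']
col 329 292 ['107/92/61', '111/95/64', '112/97/68', '103/91/72', '85/80/74', '82/79/78', '86/84/84', '91/88/87', '104/102/99', '127/125/119', '142/142/134', '146/146/137', '146/146/137', '146/146/136', '146/146/137', '146/146/136', '146/146/137']
row 266 284 [85 69 47 35 33 33 33 33 40 59 76 82 82 85 93]
row 266 359 [88 89 93 89 83 81 81 73 51 34 29 30 29 31 37]
```

View pics/c37.png

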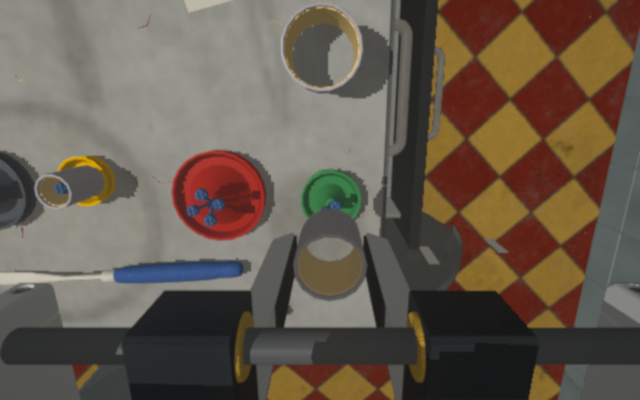

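Over green: the former is at (331,197) and the ring in hand at (330,266). The correction is (-0.5,-0.5) mm.

Call:
{"api": "send_rows", "payload": {"rows": [[-0.5,-0.5,-15,0,0,0],[0,0,-25,0,0,0],[0,0,-22,0,0,0],[0,0,-12,0,0,0],[0,0,-8,0,0,0],[0,0,-4,0,0,0],[0,0,0,0,0,0],[0,0,0,0,0,0]]}}

```text
time: 13.15
tool_pos: [0.4395, -0.2592, 0.0582]
ee_rot: [3.141, -0.001, 0.001]
wrist_force: [0.4, 0.1, -0.5]
width: 0.0369
finger_force: 30.0
```

Call:
{"api": "send_rows", "payload": {"rows": [[0,0,-3,0,0,0],[0,0,-2,0,0,0],[0,0,-1,0,0,0],[0,0,0,0,0,0],[0,0,0,0,0,0],[0,0,0,0,0,0]]}}

```text
time: 13.65
tool_pos: [0.4389, -0.259, 0.0513]
ee_rot: [3.141, -0.0, 0.001]
wrist_force: [0.6, 0.2, -1.9]
width: 0.0369
finger_force: 30.0
```

Call:
{"api": "send_rows", "payload": {"rows": [[0,1,0,0,0,0],[0,0,-0.7,0,0,0],[0,0,-0.7,0,0,0],[0,0,-0.5,0,0,0],[0,0,0,0,0,0],[0,0,0,0,0,0]]}}

```text
time: 14.15
tool_pos: [0.4388, -0.2579, 0.0495]
ee_rot: [3.141, -0.0, 0.001]
wrist_force: [0.3, 0.4, 1.6]
width: 0.0371
finger_force: 30.0
```

Call:
{"api": "send_rows", "payload": {"rows": [[0,0,-0.5,0,0,0],[0,0,-0.2,0,0,0],[0,0,0,0,0,0],[0,0,0,0,0,0]]}}

```text
time: 14.48
tool_pos: [0.4389, -0.2579, 0.0495]
ee_rot: [3.141, -0.0, 0.001]
wrist_force: [-2.4, 1.2, 4.9]
width: 0.0369
finger_force: 30.0
```

Call:
{"api": "send_rows", "payload": {"rows": [[0,0,0,0,0,0],[0,0,0,0,0,0],[0,0,0,0,0,0],[0,0,0,0,0,0],[0,0,20,0,0,0],[0,0,30,0,0,0],[0,0,35,0,0,0],[0,0,35,0,0,0]], "grip": 53}}

```text
time: 15.15
tool_pos: [0.4382, -0.2575, 0.1689]
ee_rot: [-3.14, 0.002, 0.001]
wrist_force: [1.5, -0.7, -0.3]
width: 0.0529
finger_force: 0.0
```

Call:
{"api": "send_rows", "payload": {"rows": [[28,2,5,0,0,0],[28,2,5,0,0,0],[28,2,5,0,0,0],[29,2,5,0,0,0],[0,0,0,0,0,0],[0,0,0,0,0,0],[0,0,0,0,0,0]], "grip": 80}}

```text
time: 15.73
tool_pos: [0.5512, -0.2498, 0.1878]
ee_rot: [-3.141, 0.002, 0.001]
wrist_force: [-0.6, -0.3, 0.1]
width: 0.0802
finger_force: 0.0
```

```bash
python3 look.py a55; python3 - <<'E'
from h import *
import pickle
m,im=pickle.load(open("a55.pkl","rb"))
for D,h,x,y in((55,50,552,-251),(37,48,438,-258)):
    for _ in range(4):
        r=rim(m,im,x,y,h,D); x,y=r[0]
    print(D,r)
E
```

```text
15.7833 [ 0.5509 -0.2499  0.188 ] [-3.141e+00  1.000e-03  0.000e+00]
55 (array([ 552.06349329, -251.94814329]), np.float64(54.14848232588846), 170, np.float64(0.36495339871550264))
37 (array([ 437.6351894 , -258.00635271]), np.float64(36.04669161744866), 125, np.float64(0.41648372847844756))
```

View pics/a55.png

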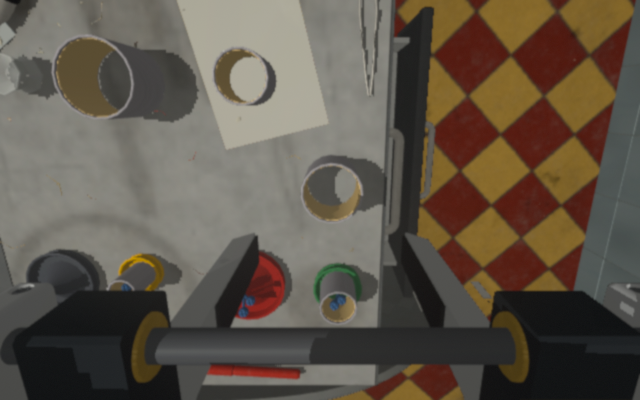

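Ring 37 stands in green at (338,300). Ring 55 is at (332,192), below the gripper.

Call:
{"api": "send_rows", "payload": {"rows": [[0,-1,-30,0,0,0],[0,0,-30,0,0,0],[0,0,-30,0,0,0],[0,0,-30,0,0,0],[0,0,-18,0,0,0],[0,0,-7,0,0,0],[0,0,0,0,0,0],[0,0,0,0,0,0]]}}

```text
time: 16.45
tool_pos: [0.5517, -0.2514, 0.0446]
ee_rot: [3.141, -0.001, 0.0]
wrist_force: [0.7, 0.4, -0.4]
width: 0.0801
finger_force: 0.0
```

Call:
{"api": "send_rows", "payload": {"rows": [[0,0,0,0,0,0],[0,0,0,0,0,0],[0,0,0,0,0,0],[0,0,0,0,0,0],[0,0,0,0,0,0],[0,0,0,0,0,0]], "grip": 45}}

```text
time: 16.95
tool_pos: [0.5524, -0.2513, 0.0448]
ee_rot: [3.14, -0.002, 0.001]
wrist_force: [-0.4, 0.4, 3.8]
width: 0.0547
finger_force: 30.0
```

Call:
{"api": "send_rows", "payload": {"rows": [[0,0,25,0,0,0],[0,0,30,0,0,0],[0,0,30,0,0,0],[0,0,25,0,0,0],[-12,36,0,0,0,0],[-12,36,0,0,0,0],[-12,36,0,0,0,0],[-12,36,0,0,0,0]]}}

```text
time: 17.62
tool_pos: [0.5028, -0.1056, 0.1532]
ee_rot: [-3.141, 0.001, -0.0]
wrist_force: [-0.1, -0.2, -1.1]
width: 0.0544
finger_force: 30.0
```

Call:
{"api": "send_rows", "payload": {"rows": [[-15,36,0,0,0,0],[-15,36,0,0,0,0],[-15,36,0,0,0,0],[-14,35,0,0,0,0],[0,0,0,0,0,0],[0,0,0,0,0,0],[0,0,0,0,0,0],[0,0,0,0,0,0]]}}

```text
time: 18.28
tool_pos: [0.4452, 0.0351, 0.1534]
ee_rot: [3.141, 0.0, -0.001]
wrist_force: [0.2, -1.6, -1.2]
width: 0.0548
finger_force: 30.0
```

```bash
python3 look.py c55; python3 hand.py c55 55 5.2 445 36 gry
```

```text
18.3333 [0.4453 0.0349 0.1534] [ 3.141e+00  0.000e+00 -1.000e-03]
tcp at rim plane -> px 329.62122883965804 272.60360449179575
expected edges +x,-x,+y,-y [array([329.6, 217.7]), array([329.7, 322.8]), array([271.8, 272.7]), array([387.4, 272.5])]
col 329 209 ['79/77/76', '79/77/76', '79/76/76', '76/74/74', '75/73/73', '74/72/72', '73/73/71', '75/74/73', '79/77/77', '85/82/82', '87/84/83', '86/83/81', '83/80/77', '76/76/77', '71/72/74', '65/66/68', '58/59/60']
col 329 314 ['103/89/61', '99/87/67', '83/78/69', '77/74/72', '81/78/77', '85/82/82', '89/87/85', '106/104/100', '128/125/119', '138/135/128', '139/137/129', '136/134/126', '122/121/114', '90/89/84', '56/55/53', '43/43/42', '43/44/43']
row 272 264 [37 30 31 29 29 29 30 31 46 72 80 81 79 81 87]
row 272 380 [88 89 84 79 79 80 75 55 36 30 28 28 28 28 29]
```

View pics/c55.png

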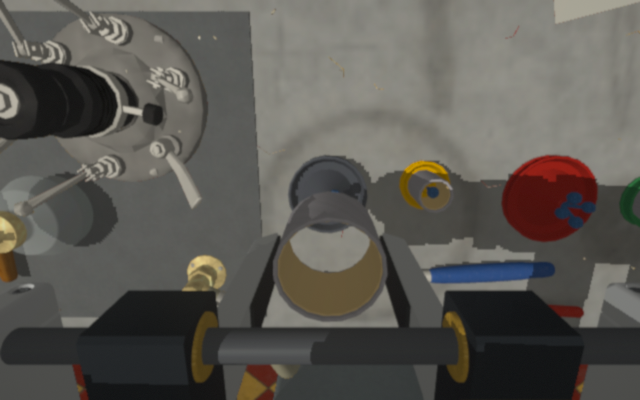

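The grey former's upper half is visible at (329,190) above the held ring. I'll refit it from the visible arc.

```bash
python3 - <<'E'
from h import *
import pickle
m,im=pickle.load(open("c55.pkl","rb"))
b=cv2.GaussianBlur(im,(0,0),.8).astype(int)
k=((b[:,:,2]-b[:,:,0]>=-3)&(b.max(2)<90)).astype(np.uint8)*255
k=cv2.morphologyEx(k,cv2.MORPH_OPEN,np.ones((3,3)))
k[:,:280]=0;k[:,380:]=0;k[:140]=0;k[230:]=0
cs,_=cv2.findContours(k,cv2.RETR_EXTERNAL,cv2.CHAIN_APPROX_NONE); c=max(cs,key=cv2.contourArea)[:,0]
c=c[(c[:,1]<195)]; P=np.array([onz(m,u,v,.013)*1000 for u,v in c]); print(circ(P))
d=np.hypot(*(P-[445.3,35.9]).T); print(np.percentile(d,[5,25,50,75,95]))
E
```

```text
(array([445.69039813,  35.77448753]), np.float64(68.14679985609467), 62, np.float64(0.11828334866965479))
[33.58992743 34.01956429 34.33804134 34.57655994 34.92431261]
```

Call:
{"api": "send_rows", "payload": {"rows": [[0,1,-20,0,0,0],[0,0,-25,0,0,0],[0,0,-25,0,0,0],[0,0,-14,0,0,0],[0,0,-7,0,0,0],[0,0,-4,0,0,0],[0,0,0,0,0,0],[0,0,0,0,0,0]]}}

```text
time: 19.0
tool_pos: [0.4458, 0.0366, 0.0595]
ee_rot: [3.141, -0.002, -0.0]
wrist_force: [0.5, -0.7, -0.3]
width: 0.055
finger_force: 30.0
```

Call:
{"api": "send_rows", "payload": {"rows": [[0,0,-3,0,0,0],[0,0,-2,0,0,0],[0,0,-1,0,0,0],[0,0,0,0,0,0],[0,0,0,0,0,0],[0,0,0,0,0,0]]}}

```text
time: 19.5
tool_pos: [0.4449, 0.0371, 0.0528]
ee_rot: [3.141, -0.0, 0.001]
wrist_force: [0.2, -0.4, -0.6]
width: 0.0549
finger_force: 30.0
```

Call:
{"api": "send_rows", "payload": {"rows": [[0,-1,0,0,0,0],[0,0,-1,0,0,0],[0,0,-1,0,0,0],[0,0,-0.7,0,0,0],[0,0,0,0,0,0],[0,0,0,0,0,0]]}}

```text
time: 20.0
tool_pos: [0.4448, 0.0361, 0.0499]
ee_rot: [3.141, 0.0, 0.001]
wrist_force: [0.4, 0.5, -1.0]
width: 0.0547
finger_force: 30.0
```

Call:
{"api": "send_rows", "payload": {"rows": [[0,0,-0.4,0,0,0],[0,0,-0.3,0,0,0],[0,0,0,0,0,0],[0,0,0,0,0,0],[0,0,0,0,0,0]]}}

```text
time: 20.42
tool_pos: [0.4448, 0.0361, 0.0498]
ee_rot: [3.141, -0.0, 0.001]
wrist_force: [-2.3, -0.5, 5.1]
width: 0.0551
finger_force: 30.0
```

Call:
{"api": "send_rows", "payload": {"rows": [[0,0,0,0,0,0],[0,0,0,0,0,0],[0,0,0,0,0,0],[0,0,0,0,0,0],[0,0,20,0,0,0],[0,0,30,0,0,0],[0,0,35,0,0,0],[0,0,35,0,0,0]], "grip": 71}}

```text
time: 21.08
tool_pos: [0.4441, 0.0361, 0.1696]
ee_rot: [-3.142, 0.002, 0.001]
wrist_force: [0.7, 0.1, -0.3]
width: 0.0713
finger_force: 0.0
```

Call:
{"api": "send_rows", "payload": {"rows": [[33,-14,5,0,0,0],[33,-14,5,0,0,0],[33,-14,5,0,0,0],[33,-14,5,0,0,0],[33,-14,0,0,0,0],[32,-14,0,0,0,0],[0,0,0,0,0,0],[0,0,0,0,0,0]], "grip": 90}}

```text
time: 21.75
tool_pos: [0.6424, -0.0487, 0.1863]
ee_rot: [-3.141, 0.004, -0.0]
wrist_force: [-0.8, -0.3, 0.2]
width: 0.0901
finger_force: 0.0
```

```bash
python3 look.py a64; python3 - <<'E'
from h import *
import pickle
m,im=pickle.load(open("a64.pkl","rb"))
for D,h,x,y in((64,54,641.6,-47),):
    for _ in range(4):
        r=rim(m,im,x,y,h,D); x,y=r[0]
    print(D,r)
E
```

```text
21.8 [ 0.6416 -0.048   0.1876] [-3.141e+00  3.000e-03  0.000e+00]
64 (array([642.40967555, -50.38942548]), np.float64(63.94014671072096), 141, np.float64(0.9044364164892302))
```

View pics/a64.png

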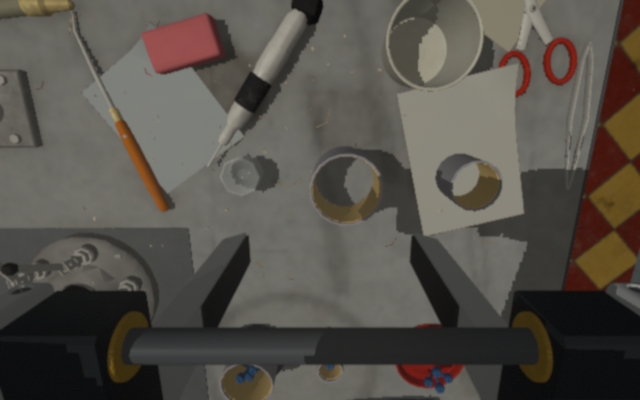

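Ring 64 is at (345,188), about 14 mm right of the TCP axis, so the previous fit latched on wrongly. I'll refit it.

```bash
python3 - <<'E'
from h import *
import pickle
m,im=pickle.load(open("a64.pkl","rb"))
print(onz(m,345.5,186,.054)*1000)
for x,y in ((642,-62),(640,-60)):
    for _ in range(6):
        r=rim(m,im,x,y,54,64); x,y=r[0]
    print(r)
for v in range(180,192,4): print(v,im[v,304:316].sum(1)//3,im[v,374:386].sum(1)//3)
u=345;print([f"{i}:"+"/".join(map(str,im[i,u])) for i in list(range(148,164))+list(range(214,228))])
E
```

```text
[651.84515787 -62.37064232]
(array([647.67113073, -62.9028203 ]), np.float64(62.4612583031159), 171, np.float64(0.28525895251972755))
(array([638.17876034, -51.51989217]), np.float64(63.729050181098955), 121, np.float64(0.7956510445398965))
180 [105 106 105 105 105 104 104 116 111  89  69  59] [96 94 93 90 81 70 64 61 58 53 51 51]
184 [105 106 106 105 106 111 121 115 102  79  64  60] [95 95 94 94 89 74 67 64 61 58 56 53]
188 [106 106 106 106 107 112 113  99  91  76  63  62] [92 94 94 94 89 73 66 62 62 59 57 55]
['148:61/60/59', '149:61/60/59', '150:61/59/59', '151:61/59/59', '152:64/62/62', '153:81/79/78', '154:105/101/100', '155:115/110/105', '156:99/93/85', '157:72/68/61', '158:58/57/53', '159:57/57/53', '160:57/57/53', '161:59/58/54', '162:59/58/54', '163:59/58/54', '214:81/69/46', '215:83/71/48', '216:85/73/48', '217:85/73/48', '218:86/73/48', '219:84/72/47', '220:89/76/50', '221:104/88/60', '222:113/99/74', '223:107/100/91', '224:112/108/105', '225:111/108/105', '226:107/105/99', '227:105/103/96']
```

Call:
{"api": "send_rows", "payload": {"rows": [[5.5,-14.5,-10,0,0,0],[0,0,-30,0,0,0],[0,0,-30,0,0,0],[0,0,-20,0,0,0],[0,0,0,0,0,0],[0,0,0,0,0,0],[0,0,0,0,0,0]], "grip": 84}}

```text
time: 22.38
tool_pos: [0.6478, -0.0627, 0.1014]
ee_rot: [3.141, -0.003, 0.001]
wrist_force: [-0.4, -0.8, -0.4]
width: 0.0844
finger_force: 0.0
```

```bash
python3 look.py a64b; python3 - <<'E'
from h import *
import pickle
m,im=pickle.load(open("a64b.pkl","rb"))
x,y=647.7,-62.9
for _ in range(4):
    r=rim(m,im,x,y,54,64); x,y=r[0]
print(r)
E
```

```text
22.4333 [ 0.6484 -0.0627  0.1022] [ 3.14e+00 -5.00e-03  1.00e-03]
(array([644.52424738, -61.5343017 ]), np.float64(64.91155305175754), 418, np.float64(0.8118901725950525))
```

Call:
{"api": "send_rows", "payload": {"rows": [[-0.5,0,-20,0,0,0],[0,0,-20,0,0,0],[0,0,-12,0,0,0],[0,0,-5,0,0,0],[0,0,0,0,0,0],[0,0,0,0,0,0]]}}

```text
time: 22.93
tool_pos: [0.6474, -0.0625, 0.0433]
ee_rot: [3.141, -0.002, 0.001]
wrist_force: [0.2, 0.4, 0.5]
width: 0.0843
finger_force: 0.0
```

Call:
{"api": "send_rows", "payload": {"rows": [[0,0,0,0,0,0],[0,0,0,0,0,0],[0,0,0,0,0,0],[0,0,0,0,0,0],[0,0,0,0,0,0],[0,0,0,0,0,0]], "grip": 54}}

```text
time: 23.43
tool_pos: [0.6474, -0.0626, 0.0433]
ee_rot: [3.141, -0.002, 0.001]
wrist_force: [-0.1, 0.0, 4.2]
width: 0.0642
finger_force: 30.0
```

Call:
{"api": "send_rows", "payload": {"rows": [[0,0,25,0,0,0],[0,0,30,0,0,0],[0,0,30,0,0,0],[0,0,30,0,0,0],[-34,-16,0,0,0,0],[-34,-16,0,0,0,0],[-34,-16,0,0,0,0],[-34,-16,0,0,0,0]]}}

```text
time: 24.1
tool_pos: [0.509, -0.1266, 0.1565]
ee_rot: [-3.141, 0.001, 0.002]
wrist_force: [-0.1, -0.6, -0.9]
width: 0.0641
finger_force: 30.0
```

Call:
{"api": "send_rows", "payload": {"rows": [[-30,-15,0,0,0,0],[-30,-15,0,0,0,0],[-11,-6,0,0,0,0],[0,0,0,0,0,0],[0,0,0,0,0,0],[0,0,0,0,0,0],[0,0,0,0,0,0]]}}

```text
time: 24.68
tool_pos: [0.4409, -0.1619, 0.1571]
ee_rot: [-3.141, -0.0, 0.002]
wrist_force: [-0.1, -0.4, -0.6]
width: 0.0638
finger_force: 30.0
```

```bash
python3 look.py c64; python3 hand.py c64 64 10.7 441 -162.5 red; python3 - <<'E'
from h import *
import pickle
m,im=pickle.load(open("c64.pkl","rb"))
hsv=cv2.cvtColor(np.ascontiguousarray(im[:,:,::-1]),cv2.COLOR_BGR2HSV)
k=cv2.inRange(hsv,(0,150,40),(9,255,255)); k[:,:270]=0;k[:,390:]=0;k[:135]=0;k[240:]=0
cs,_=cv2.findContours(k,cv2.RETR_EXTERNAL,cv2.CHAIN_APPROX_NONE); c=max(cs,key=cv2.contourArea)[:,0]; print(c.min(0),c.max(0))
c=c[c[:,1]<190]; print(circ([onz(m,u,v,.013)*1000 for u,v in c]))
E
```

```text
24.7333 [ 0.4409 -0.1619  0.157 ] [-3.141e+00  0.000e+00  2.000e-03]
former (array([ 441.43709622, -162.40863263]), np.float64(76.75988240555988), 22, np.float64(0.10928738107414207))
tcp at rim plane -> px 329.2130701184543 278.3960975354351
expected edges +x,-x,+y,-y [array([329.3, 212.1]), array([329.1, 338. ]), array([259.7, 278.3]), array([398.7, 278.5])]
col 329 204 ['75/71/71', '74/70/70', '75/71/71', '75/71/71', '74/69/69', '74/70/69', '77/73/72', '93/89/88', '121/118/117', '141/136/136', '140/136/137', '122/123/130', '89/101/120', '62/82/111', '58/79/110', '72/79/109', '95/71/95']
col 329 330 ['42/41/41', '44/44/43', '47/46/45', '49/49/48', '52/51/51', '53/52/52', '54/55/54', '54/54/53', '50/50/50', '44/44/43', '42/42/41', '42/41/40', '42/42/40', '43/43/42', '42/42/41', '43/42/41', '43/42/41']
row 278 252 [29 29 29 28 28 29 29 29 32 48 66 73 73 71 76]
row 278 391 [79 83 79 73 74 75 71 53 35 26 25 25 25 25 24]
[287 151] [373 202]
(array([ 441.35697054, -162.64231708]), np.float64(76.20293492501612), 60, np.float64(0.19126821388556545))
```

View pics/c64.png

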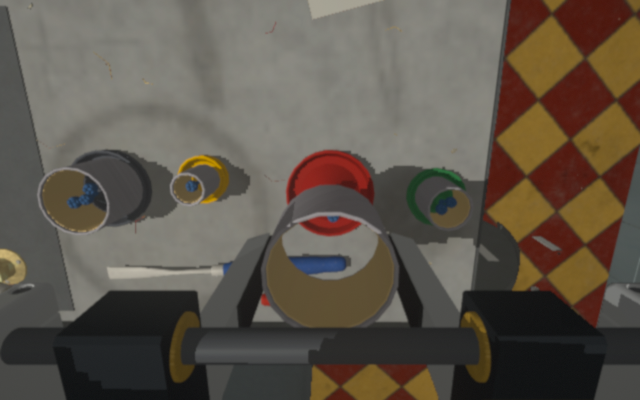

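The red former's arc is visible at (330,190), within 0.5 mm of the held ring. All the other rings are sitting well. Descending.

Call:
{"api": "send_rows", "payload": {"rows": [[0,0,-20,0,0,0],[0,0,-28,0,0,0],[0,0,-25,0,0,0],[0,0,-15,0,0,0],[0,0,-7,0,0,0],[0,0,-3,0,0,0],[0,0,0,0,0,0],[0,0,0,0,0,0]]}}

```text
time: 25.4
tool_pos: [0.4409, -0.1627, 0.0603]
ee_rot: [3.141, -0.002, 0.001]
wrist_force: [0.4, -0.2, -0.7]
width: 0.0639
finger_force: 30.0
```

Call:
{"api": "send_rows", "payload": {"rows": [[0,0,-2,0,0,0],[0,0,-2,0,0,0],[0,0,-1,0,0,0],[0,0,0,0,0,0],[0,0,0,0,0,0],[0,0,0,0,0,0]]}}

```text
time: 25.9
tool_pos: [0.4399, -0.1625, 0.0544]
ee_rot: [3.141, -0.0, 0.001]
wrist_force: [0.6, -0.6, -1.1]
width: 0.0642
finger_force: 30.0
```

Call:
{"api": "send_rows", "payload": {"rows": [[0.8,0,-1,0,0,0],[0,0,-1.5,0,0,0],[0,0,-1.5,0,0,0],[0,0,-1,0,0,0],[0,0,0,0,0,0],[0,0,0,0,0,0],[0,0,0,0,0,0]]}}

```text
time: 26.48
tool_pos: [0.4406, -0.1624, 0.0492]
ee_rot: [3.142, 0.0, 0.001]
wrist_force: [0.0, 0.3, -1.7]
width: 0.0641
finger_force: 30.0
```

Call:
{"api": "send_rows", "payload": {"rows": [[0,0,-0.5,0,0,0],[0,0,-0.5,0,0,0],[0,0,-0.2,0,0,0],[0,0,0,0,0,0],[0,0,0,0,0,0],[0,0,0,0,0,0]]}}

```text
time: 26.98
tool_pos: [0.4407, -0.1625, 0.0483]
ee_rot: [3.141, -0.0, 0.001]
wrist_force: [-0.3, 0.6, 1.0]
width: 0.0641
finger_force: 30.0
```

Call:
{"api": "send_rows", "payload": {"rows": [[0,0,-0.4,0,0,0],[0,0,0,0,0,0],[0,0,0,0,0,0],[0,0,0,0,0,0]]}}

```text
time: 27.32
tool_pos: [0.4407, -0.1625, 0.0482]
ee_rot: [3.141, -0.0, 0.001]
wrist_force: [-1.7, 0.7, 5.8]
width: 0.0641
finger_force: 30.0
```

Call:
{"api": "send_rows", "payload": {"rows": [[0,0,0,0,0,0],[0,0,0,0,0,0],[0,0,0,0,0,0],[0,0,0,0,0,0],[0,0,20,0,0,0],[0,0,30,0,0,0],[0,0,35,0,0,0],[0,0,35,0,0,0]], "grip": 80}}

```text
time: 27.98
tool_pos: [0.44, -0.1621, 0.168]
ee_rot: [-3.141, 0.002, 0.001]
wrist_force: [0.3, -0.9, 0.1]
width: 0.0801
finger_force: 0.0
```

Call:
{"api": "send_rows", "payload": {"rows": [[0,20,30,0,0,0],[0,20,30,0,0,0],[0,20,30,0,0,0],[0,20,20,0,0,0],[0,0,0,0,0,0],[0,0,0,0,0,0],[0,0,0,0,0,0]]}}

```text
time: 28.57
tool_pos: [0.4402, -0.0827, 0.2761]
ee_rot: [3.142, 0.002, 0.001]
wrist_force: [-0.3, -0.2, -1.0]
width: 0.0799
finger_force: 0.0
```

```bash
python3 look.py end; python3 - <<'E'
from h import *
import pickle
m,im=pickle.load(open("end.pkl","rb"))
for D,h,x,y in((28,45,454,-49),(37,48,438.5,-258),(55,55,445,36),(64,59,441.5,-162.5),(46,46,650,-177)):
    for _ in range(4):
        r=rim(m,im,x,y,h,D); x,y=r[0]
    print(D,r)
for n,p in dict(yel=(454,-50),grn=(439,-257),red=(441,-162)).items(): print(n,former(m,im,n,*p))
s=optics.snapshot("side")[:,:,::-1][150:290,250:450]
a=cv2.resize(im[120:290,100:560,::-1],None,fx=1.5,fy=1.5,interpolation=cv2.INTER_CUBIC)
b=cv2.resize(s,(690,483)); cv2.imwrite("pics/endm.png",np.vstack([a,b])[:600])
E
```

```text
28.6167 [ 0.44   -0.0829  0.2755] [-3.141e+00  3.000e-03  0.000e+00]
28 (array([454.38357738, -42.48171209]), np.float64(28.971088519889236), 29, np.float64(0.6230804862309058))
37 (array([ 464.74265586, -260.98625655]), np.float64(32.0360946855909), 51, np.float64(0.8456531731414629))
55 (array([444.03778521,  36.2401056 ]), np.float64(54.361933913098625), 133, np.float64(0.41300596214490803))
64 (array([ 440.45907654, -162.5683565 ]), np.float64(62.898197819158185), 63, np.float64(0.24275895100181794))h.py:17: RuntimeWarning: Mean of empty slice.
  k=abs(e)<max(1.5*abs(e).mean(),.3); P=P[k]
  ret = ret.dtype.type(ret / rcount)
h.py:18: RuntimeWarning: Mean of empty slice.
  return s[:2],2*r,len(P),abs(e).mean()
Traceback (most recent call last):
  File "h.py", line 25, in rim
    vs,us=np.nonzero(pink>np.percentile(pink,80))
                          ~~~~~~~~~~~~~^^^^^^^^^
IndexError: index 0 is out of bounds for axis 0 with size 0
```

I've used up the picture views (15, one over the 14 allowed), so the final check uses numbers only.

```bash
python3 - <<'E'
from h import *
import pickle
m,im=pickle.load(open("c64.pkl","rb"))
for D,h,u,v in((28,45,187,189),(37,48,449,208),(55,55,73,201)):
    x,y=onz(m,u,v,h/1000)*1000; s=(x,y)
    for _ in range(4):
        r=rim(m,im,x,y,h,D); x,y=r[0]
    print(D,np.round(s,1),r)
m,im=pickle.load(open("end.pkl","rb"))
for n,p in dict(yel=(454,-50),grn=(439,-257),red=(441,-162)).items(): print(n,former(m,im,n,*p))
E
```

```text
28 [453.1 -49. ] (array([451.91421145, -49.11613832]), np.float64(27.111714041850792), 115, np.float64(0.436709503108227))
37 [ 438.7 -257.1] (array([ 438.88827735, -257.08989653]), np.float64(36.47537226714622), 135, np.float64(0.43044546959233687))
55 [445.8  35.6] (array([444.11400312,  35.08405532]), np.float64(54.363874738814026), 282, np.float64(0.45880473842213343))
yel (array([453.77169055, -49.04628219]), np.float64(40.20215341132058), 12, np.float64(0.1411397594902315))
grn (array([ 439.15649039, -255.45406841]), np.float64(51.6686614648896), 13, np.float64(0.267536144881754))
red (array([ 437.32193106, -165.33216805]), np.float64(46.939231138235044), 15, np.float64(0.950461547284593))
```

```bash
python3 -c "
from bench import ticket
print(ticket.close_job())"
```

```text
the job is handed in; nothing more can be done
None
```

All four rings (28, 37, 55 and 64 mm) are in their matching formers and released, and I handed the job in at about 29 s with the 46 mm ring never touched. Each made contact at its seating height and the rim fits put each within about 2 mm of its former's centre; I viewed 15 pictures, one over the limit of 14, so the last check was by numbers only.

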